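# Coffee capsule through the caddy's flap

## Robot

A 7-joint arm with a two-finger parallel gripper is mounted at the origin on a cart in front of the work surface, level with it; the furniture and walls round the work are solid. World frame = base frame: x ahead of the robot, y to its left, z up, the work surface at z = 0. Lengths are in mm, angles in degrees, forces in N, time in s.
With the tool pointing down it reaches from about 400 to 875 mm from the base axis. Payload 6.5 kg.
Tool frame: the origin (TCP) lies between the finger pads; the fingertips stand 17 mm ahead of it and the grasp point (between the pads) lies 2 mm behind it; z points along the fingers, y is the line along which they close (so a half turn about z gives the same grasp; the last joint's range is limited). The gripper opens to 85 mm and grips with 20 to 120 N. Pads are 22 mm wide; open, the fingers measure 114 mm over their backs; the gripper's body (76 mm by 85 mm) begins 54 mm behind the grasp point. The pads swing forward as they close: fully open they stand 13 mm farther back than shut.
Start: joints at [69.832, 30.733, -0.252, 88.115, 0.149, 61.152, -4.079], TCP at [183.248, -623.627, 248.29] pointing down, gripper open.
Joint ranges: [-154.64, 154.64], [-21.42, 123.67], [-72.66, 72.17], [13.99, 137.28], [-74.86, 254.86], [10.95, 109.41], [-158.01, 158.01]. Speed limits (degrees/s): [136.94, 136.94, 180, 180, 180, 180, 180].

## Interface

Orientations are given as a 3x3 rotation matrix whose columns are the frame's x, y, z axes.
In Python, from workcell import robot gives the robot as it stands.
- The arm moves only by the shell command python3 -m inch 'ROWS' [FORCE]. ROWS is JSON, one flat list of numbers, 5 for each row, row after row: the closure, from 0 (fully open) to 1 (shut), then the shift along the world's x, y, z in cm, then the turn about the world's z in degrees. In form: [jaw, dx, dy, dz, roll, jaw, dx, dy, dz, roll, ...]. A call has 1 to 10 rows; each row shifts and turns the commanded pose from where the row before left it; what a row does not reach is not made up. A row lasts 1/12 s, in which the tool goes at most 41.7 mm and 7.16 degrees, less where a joint would pass 70% of its speed; a pose out of reach is approached as far as the arm can. A call with a gripper value outside its range is refused whole. The fingers move at their own pace and stop on an object; FORCE is the grip in N (left out, the last holds). Time passes only in rows, so rows that do not move let the fingers close. It gives the time, the measured TCP pose, the force, the opening and the grip force at its end, in the units of the state.
- robot.get_obs(): the state, without advancing time (a new reading comes with each control period).
- robot.capture(name): name is "scene" or "top"; returns (picture, depth): 384x512x3 uint8, red, green, blue; 384x512 float32, mm along the optical axis (not along the pixel's ray), 0 where there is no reading.
- robot.get_calibration(name): a dict with "vertical_fov" (degrees; the focal length in pixels is half the picture's height over the tangent of half this angle, whatever the lens; pixels are square), "cx", "cy" (the principal point, pixels), "k1" (the pictures are not rectified: a ray, as slopes to the right and down, at radius r is drawn at 1 + k1 r^2 times it, then the intrinsics apply), "R" (3x3) and "t" (3): a world point X has camera coordinates R X + t. Camera axes: x right, y down, z forward; pixel columns grow to the right and rows downward; lengths in mm; the calibration is good to about 2 mm. A picture is of the moment at which its call begins. get_calibration takes no time and is no camera call.
- robot.hand_in(): hands the job in; it is judged then, once.
The state is a dict: "clock": time; "joint_positions": joint angles; "dq": joint speeds; "joint_efforts": joint torques, N m; "tool_pos": TCP position; "eef_rot": TCP orientation; "wrist_force": force on the tool from outside, world axes, zero at the start; "wrist_torque": the same for the moment, N m; "gripper_width": finger opening in mm; "grip_force": force on a finger pad.
Only numpy, scipy, OpenCV 4.12 (cv2) and the standard library are available. Lean on these libraries where they do the work, as an engineer would, in place of code of your own. Each camera call takes 0.05 s, during which the arm holds its last target. There are 200 camera calls.

## Task

Clear the used coffee capsule off the ledge of the white caddy: push the sprung flap inward with one fingertip, keep it open while the other fingertip pushes the capsule off the ledge into the opening, then draw back so that the flap falls shut with the capsule inside. The capsule is only pushed, never picked up or squeezed or driven up onto the flap, and the matchbox on the ledge and the things round about stay where they are.

Things in the scene. Friction and masses are not known exactly. Their poses are not given: they have to be found in the camera images.
- caddy: white countertop capsule caddy, 220 x 190 x 170 mm, fixed to the table. Origin: on the table, below the middle of the rear edge (sill) of its wooden ledge; x points from the ledge through the opening to the back (the way to push), y left, z up. Hollow down to a floor 10 mm above the table, also under the ledge. Back wall at x = 117 to 129 mm, 170 mm high.
- sill_mid (a point): middle of the rear edge (sill) of the ledge, on its upper face, axes as the caddy's. The ledge is a level board, upper face 110 mm above the table, 94 mm deep (x -94 to 0 mm), 190 mm wide, open at its front and sides. From the sill back is the opening, 180 mm wide between cheeks 5 mm thick that rise level with the shut flap (3 mm above it), covered by the flap.
- flap_hinge (a point): middle of the flap's hinge: its upper rear edge, along the caddy's y, 118 mm behind the sill and 160 mm above the table. The flap is a steel plate 174 mm wide, 125 mm long, 3 mm thick; shut, it slopes down from the hinge at 23 degrees (0.41 rad) towards the ledge, its free lip at the sill, level with the ledge.
- flap (a joint): angle of the steel flap, rad: 0 shut, grows as its lip is pushed down and inward (away from the ledge), stop at 1.15. A spring shuts it: 0.09 N m when shut plus 0.10 N m per rad, so about 1 N at the lip and 2 to 5 N nearer the hinge.
- flap_lip (a point): middle of the flap's free lip, upper face; moves with the flap
- capsule_mid (a point): centre of the used aluminium coffee capsule, 14 mm above its underside; it stands on its flange: flange 37 mm across and 1.6 mm thick, above it a cup 30 mm across that narrows to 24 mm at 22 mm, 28.5 mm high in all, 16 g. It stands on the ledge, left or right, its centre 35 to 55 mm in front of the sill and 33 to 57 mm from the middle.
- matchbox_mid (a point): centre of the closed matchbox, 36 x 56 x 16 mm, lying on the other half of the ledge; not to be moved
- espresso_cup: small white cup with a handle, 62 x 88 x 50 mm, on the table at the front right; bystander, origin under its centre
- teaspoon: teaspoon, 130 x 26 x 11 mm, lying on the table at the front left; bystander, origin under its centre
- mug: green and white mug, 86 x 120 x 88 mm, on the table at the left; bystander, origin under its centre

How it is judged:
By the outcome, as a careful person would: the job done as asked, in the order asked, and still so for the second after the job is handed in, with the robot touching nothing.
It also fails if it takes over 35 s, if anything falls off the work surface, if the arm or the gripper's body presses on something with over 40 N, if the wrist force passes 120 N, or if a joint passes its speed limit or range.

## Working session

There is one attempt and no reset: what is moved stays moved. The work goes in short steps, Python scripts to look and compute and a shell command to move; the robot and the scene stay as the last step left them, time stands still between calls to the robot, and variables do not carry over. Pictures are saved under pics/ and viewed, at most 10 in all, crops included, and the job is handed in when it is done.

```bash
ls; mkdir -p pics
cat > h.py <<'E'
import numpy as np,cv2
from workcell import robot
def cap(n,f=None):
    p,d=robot.capture(n)
    if f: cv2.imwrite('pics/'+f,p[:,:,::-1])
    return p,d
def world(n,d):
    c=robot.get_calibration(n);h,w=d.shape
    f=h/2/np.tan(np.radians(c['vertical_fov']/2))
    v,u=np.mgrid[:h,:w].astype(float)
    xd=(u-c['cx'])/f;yd=(v-c['cy'])/f;x,y=xd.copy(),yd.copy()
    for _ in range(20):
        s=1+c['k1']*(x*x+y*y);x=xd/s;y=yd/s
    P=np.stack([x*d,y*d,d],-1)-np.array(c['t'])
    W=P@np.array(c['R']);W[d==0]=np.nan
    return W
E
python3 - <<'E'
from h import *
for n in('scene','top'):
    p,d=cap(n,n+'0.png');np.save(n+'0.npy',world(n,d));c=robot.get_calibration(n);print(c)
o=robot.get_obs();print(o)
E
```

```text
pics
{'vertical_fov': 45.389557023439565, 'cx': 248.4893862175715, 'cy': 197.02278704782253, 'k1': -0.03229153142035701, 'R': array([[-0.83125893, -0.55586977,  0.00416999],
       [-0.34263407,  0.50644601, -0.79127387],
       [ 0.43773335, -0.65918225, -0.61144769]]), 't': array([419.43011108, 281.52145153, 928.33564597])}
{'vertical_fov': 43.00128626617385, 'cx': 259.3536691706328, 'cy': 192.9587421401096, 'k1': -0.09523034529911932, 'R': array([[-0.04036055, -0.99917846,  0.0036644 ],
       [-0.97903546,  0.03881357, -0.19995767],
       [ 0.19965117, -0.01165798, -0.97979768]]), 't': array([  23.429742  ,  514.71868469, 1423.47356195])}
{'clock': 0.1, 'joint_positions': array([69.83194867, 30.77530572, -0.25565702, 88.16428231,  0.149671  ,
       61.15286215, -4.07837825]), 'dq': array([-0.0297122 , -0.11666584, -0.0404427 , -0.10679858,  0.01951972,
        0.02002815,  0.02756186]), 'joint_efforts': array([ 3.83064020e-03, -5.84564102e+01,  1.05249267e+00, -2.59777987e+01,
        1.26576115e-02,  4.58673414e-03, -3.33032426e-05]), 'tool_pos': array([ 183.09562243, -623.11164243,  247.48129166]), 'eef_rot': array([[ 9.59403815e-01,  2.82035462e-01, -5.64769190e-04],
       [ 2.82036003e-01, -9.59402641e-01,  1.50528352e-03],
       [-1.17297720e-04, -1.60346000e-03, -9.99998708e-01]]), 'wrist_force': array([-0.00854162, -0.29382123,  0.18426159]), 'wrist_torque': array([-0.01730864, -0.01896563,  0.00898707]), 'grip_force': 0.0, 'gripper_width': 85.20339945869891}
```

View pics/top0.png

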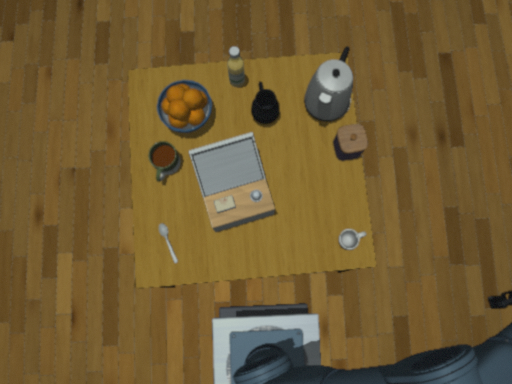

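View pics/scene0.png

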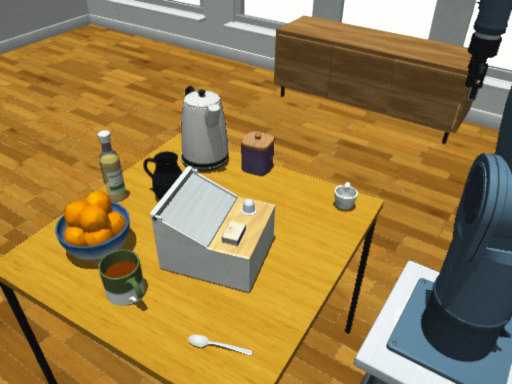

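The top view shows the caddy around (232,180), with the capsule on the right of the ledge at (256,195) and the matchbox on the left at (225,204). In the scene view the capsule is at (249,206) and the matchbox at (234,233).

Run:
```python
from h import *
T=np.load('top0.npy');S=np.load('scene0.npy')
for n,W in(('top',T),('scene',S)):
    X=W[...,0];Y=W[...,1];Z=W[...,2]
    m=(X>350)&(X<850)&(Y>-150)&(Y<250)
    L=m&(abs(Z-110)<4)
    # keep biggest component
    k,lab,st,_=cv2.connectedComponentsWithStats(L.astype(np.uint8));i=1+np.argmax(st[1:,4]);L=lab==i
    q=W[L][:,:2].astype(np.float32);r=cv2.minAreaRect(q);print(n,'ledge',r,cv2.boxPoints(r),len(q),np.median(W[L][:,2]))
    B=m&(Z>164)&(Z<176)
    k,lab,st,_=cv2.connectedComponentsWithStats(B.astype(np.uint8),connectivity=8)
    for j in range(1,k):
        if st[j,4]>15:
            q=W[lab==j];r=cv2.minAreaRect(q[:,:2].astype(np.float32));print('high',r,len(q))
    bx=cv2.boundingRect(L.astype(np.uint8));
    sub=np.zeros_like(L);sub[bx[1]:bx[1]+bx[3],bx[0]:bx[0]+bx[2]]=1
    H=m&sub&(Z>118)&(Z<145)
    k,lab,st,_=cv2.connectedComponentsWithStats(H.astype(np.uint8))
    for j in range(1,k):
        if st[j,4]>8:
            q=W[lab==j];print('obj',st[j],q.mean(0),q.min(0),q.max(0))
```

```text
top ledge ((489.3669128417969, 67.41563415527344), (117.36158752441406, 189.9123077392578), 14.840335845947266) [[408.32275  144.17468 ]
 [456.9643   -39.402798]
 [570.4111    -9.343414]
 [521.76953  174.23407 ]] 1668 110.02729170556658
high ((633.68603515625, 106.37271881103516), (27.062828063964844, 190.35780334472656), 14.57597827911377) 331
obj [202 174  47  16 360] [547.43367459 121.7482924  124.44696168] [518.32541884  34.47203948 118.05260197] [561.8278313  169.03388463 136.3588738 ]
obj [251 190  11  10  76] [494.98232362  13.67750089 133.2644966 ] [483.56972559  -0.64255229 118.13349777] [508.06763028  27.94636754 142.31458631]
obj [214 195  22  18 250] [474.47646195 105.12554653 125.94406218] [450.57602573  74.78052364 118.28061491] [498.45131876 134.90046676 135.85312582]
scene ledge ((537.8312377929688, 79.6240234375), (220.96994018554688, 194.6905059814453), 14.535040855407715) [[406.45145  146.12503 ]
 [455.3134   -42.33427 ]
 [669.21106   13.123016]
 [620.3491   201.58232 ]] 2265 110.44653997397657
high ((634.7648315429688, 106.31629943847656), (28.188329696655273, 189.97433471679688), 14.188863754272461) 402
obj [ 154  195   76   50 1752] [566.71477274 122.09769829 130.48759718] [508.0076831    3.00130305 118.02776858] [619.4503125  199.79839083 144.97861799]
obj [243 199  12  13 123] [492.49399967  19.3796971  130.37706328] [482.12010694   6.00277761 118.04423615] [507.117164    28.38286993 140.157398  ]
obj [222 222  24  22 348] [471.45424899 108.35773725 125.50346242] [448.5311979   74.75228928 118.02073985] [496.91953987 136.32705364 129.50357007]
```

```bash
python3 -m inch '[0,1.64,3.2,0,4.4,0,1.64,3.2,0,4.4,0,1.64,3.2,0,4.4,0,1.64,3.2,0,4.4,0,1.64,3.2,0,4.4,0,1.64,3.2,0,4.4,0,1.64,3.2,0,4.4,0,1.64,3.2,0,4.4,0,1.64,3.2,0,4.4,0,1.64,3.2,0,4.4]'
python3 -m inch '[0,1.64,3.2,0,4.4,0,1.64,3.2,0,4.4,0,1.64,3.2,0,4.4,0,1.64,3.2,0,4.4,0,1.64,3.2,0,4.4,0,1.64,3.2,0,4.4,0,1.64,3.2,0,4.4,0,1.64,3.2,0,4.4,0,1.64,3.2,0,4.4,0,1.64,3.2,0,4.4]'
```

```text
clock: 0.93
tool_pos: [347.5, -301.9, 248.2]
eef_rot: [[0.491, 0.871, -0.0], [0.871, -0.491, -0.0], [-0.0, -0.0, -1.0]]
wrist_force: [0.9, -1.0, 0.4]
gripper_width: 85.1
grip_force: 0.0
clock: 1.77
tool_pos: [511.5, 17.9, 248.1]
eef_rot: [[-0.252, 0.968, -0.0], [0.968, 0.252, -0.0], [-0.0, -0.0, -1.0]]
wrist_force: [0.7, -0.3, 0.4]
gripper_width: 85.8
grip_force: 0.0
```

```bash
cat >> h.py <<'E'
c,s=np.cos(np.radians(14.6)),np.sin(np.radians(14.6))
def caddy(W):
    d=W-np.array([522.7,76.5,0]);return np.stack([d[...,0]*c+d[...,1]*s,-d[...,0]*s+d[...,1]*c,d[...,2]],-1)
def crop(n,f,x0,y0,w,h,k):
    p,d=robot.capture(n);q=cv2.resize(p[y0:y0+h,x0:x0+w],None,fx=k,fy=k,interpolation=cv2.INTER_CUBIC)
    cv2.imwrite('pics/'+f,q[:,:,::-1]);return caddy(world(n,d))
E
python3 - <<'E'
from h import *
C=crop('scene','s1.png',140,80,160,150,4)
m=(C[...,2]>190)&(C[...,2]<330)&(abs(C[...,1]+53)<60)&(C[...,0]>-120)&(C[...,0]<80)
for z in range(220,330,6):
    q=C[m&(abs(C[...,2]-z)<3)]
    if len(q): 
        for e,g in(('rear',q[q[:,0]<-25]),('front',q[q[:,0]>=-25])):
            if len(g): print(z,e,len(g),g.min(0).round(),g.max(0).round())
E
```

```text
244 rear 2 [-76. -50. 246.] [-75. -49. 247.]
244 front 2 [ 16. -57. 245.] [ 17. -45. 246.]
250 rear 9 [-78. -48. 248.] [-70. -42. 253.]
250 front 17 [ 15. -64. 247.] [ 23. -42. 253.]
256 rear 18 [-83. -59. 253.] [-70. -39. 259.]
256 front 20 [ 16. -66. 253.] [ 29. -39. 259.]
262 rear 20 [-83. -62. 259.] [-70. -40. 265.]
262 front 25 [ 16. -68. 259.] [ 29. -41. 265.]
268 rear 20 [-83. -61. 265.] [-70. -41. 270.]
268 front 20 [ 15. -65. 265.] [ 31. -41. 271.]
274 rear 21 [-83. -61. 272.] [-70. -40. 277.]
274 front 24 [ 16. -60. 271.] [ 30. -39. 277.]
280 rear 19 [-83. -50. 277.] [-70. -39. 283.]
280 front 21 [ 16. -63. 277.] [ 30. -41. 283.]
286 rear 12 [-86. -49. 283.] [-70. -39. 288.]
286 front 16 [ 17. -49. 283.] [ 37. -40. 289.]
292 rear 45 [-100.  -63.  289.] [-68. -37. 295.]
292 front 31 [ 13. -49. 289.] [ 46. -39. 295.]
298 rear 80 [-101.  -64.  295.] [-61. -38. 301.]
298 front 65 [  8. -65. 295.] [ 47. -38. 301.]
304 rear 62 [-100.  -65.  301.] [-30. -35. 307.]
304 front 42 [-21. -63. 301.] [ 47. -34. 307.]
310 rear 117 [-100.  -70.  307.] [-25. -34. 313.]
310 front 65 [-24. -65. 307.] [ 45. -33. 313.]
316 rear 76 [-99. -73. 313.] [-26. -34. 319.]
316 front 64 [-24. -65. 313.] [ 44. -34. 319.]
322 rear 65 [-98. -64. 319.] [-26. -34. 325.]
322 front 52 [-25. -53. 319.] [ 45. -34. 325.]
328 rear 62 [-98. -66. 325.] [-26. -32. 330.]
328 front 47 [-25. -50. 325.] [ 44. -33. 330.]
```

View pics/s1.png

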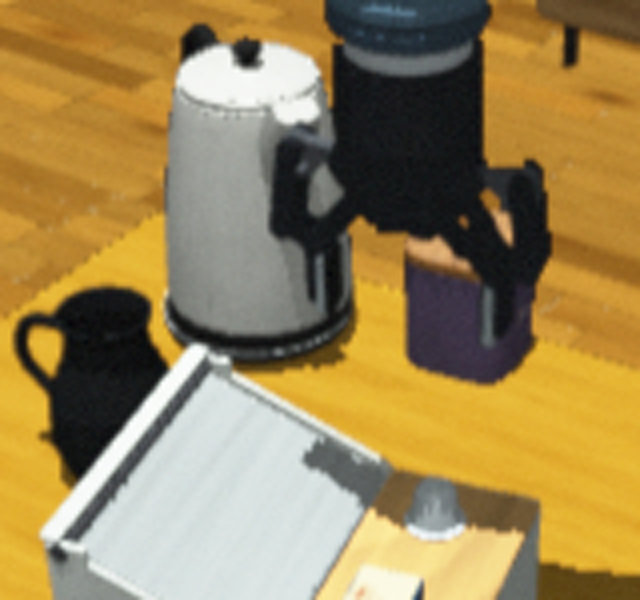

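The tips stand about 3.5 mm below the TCP. They line up with the capsule: inner pad faces at caddy x ≈ -70 and +16, and the capsule's rear edge at about -60. I'm descending.

```bash
python3 -m inch '[0,0,0,-3,0,0,0,0,-3,0,0,0,0,-3,0,0,0,0,-2,0,0,0,0,-1.2,0,0,0,0,-0.5,0,0,0,0,0,0]'
python3 - <<'E'
from h import *
C=crop('scene','s2.png',170,130,130,120,5)
m=(C[...,2]<150)&(C[...,2]>112)&(abs(C[...,1]+53)<30)&(C[...,0]>-110)&(C[...,0]<50)
for z in range(114,146,3):
    q=C[m&(abs(C[...,2]-z)<1.5)]
    for e,a,b in(('rear',-110,-66),('cap',-66,-20),('front',10,50)):
        g=q[(q[:,0]>a)&(q[:,0]<b)]
        if len(g): print(z,e,len(g),g.min(0).round(),g.max(0).round())
E
```

```text
clock: 2.4
tool_pos: [510.8, 16.3, 120.7]
eef_rot: [[-0.248, 0.969, -0.002], [0.969, 0.248, -0.0], [0.0, -0.002, -1.0]]
wrist_force: [-0.8, 0.5, 0.3]
gripper_width: 85.1
grip_force: 0.2
114 rear 5 [-87. -53. 113.] [-70. -31. 114.]
114 cap 39 [-63. -79. 113.] [-22. -24. 115.]
114 front 41 [ 10. -82. 113.] [ 20. -25. 115.]
117 rear 1 [-76. -57. 116.] [-76. -57. 116.]
117 cap 13 [-55. -54. 116.] [-26. -41. 118.]
117 front 29 [ 13. -81. 116.] [ 28. -23. 118.]
120 rear 3 [-76. -48. 119.] [-73. -45. 121.]
120 cap 14 [-57. -54. 119.] [-30. -38. 121.]
120 front 39 [ 14. -66. 119.] [ 36. -24. 121.]
123 rear 5 [-81. -49. 123.] [-71. -42. 124.]
123 cap 15 [-56. -58. 122.] [-32. -39. 124.]
123 front 38 [ 15. -68. 122.] [ 41. -23. 124.]
126 rear 5 [-77. -46. 125.] [-70. -42. 127.]
126 cap 13 [-53. -49. 125.] [-35. -40. 127.]
126 front 53 [ 14. -74. 125.] [ 48. -24. 127.]
129 rear 8 [-83. -56. 128.] [-72. -42. 130.]
129 cap 17 [-54. -56. 128.] [-30. -40. 130.]
129 front 49 [ 14. -81. 128.] [ 50. -23. 130.]
132 rear 6 [-84. -57. 131.] [-71. -43. 133.]
132 cap 12 [-52. -57. 131.] [-30. -40. 133.]
132 front 15 [ 15. -81. 131.] [ 50. -28. 133.]
135 rear 9 [-84. -49. 134.] [-70. -43. 136.]
135 cap 19 [-53. -59. 134.] [-34. -43. 136.]
135 front 13 [ 15. -65. 134.] [ 29. -42. 136.]
138 rear 10 [-84. -61. 137.] [-72. -42. 139.]
138 cap 28 [-50. -62. 137.] [-32. -42. 139.]
138 front 7 [ 16. -66. 137.] [ 27. -42. 139.]
141 rear 10 [-84. -62. 140.] [-70. -43. 142.]
141 cap 3 [-46. -54. 140.] [-38. -47. 142.]
141 front 6 [ 16. -66. 140.] [ 26. -45. 142.]
144 rear 8 [-84. -60. 143.] [-70. -42. 145.]
144 front 11 [ 14. -64. 143.] [ 29. -42. 145.]
```

View pics/s2.png

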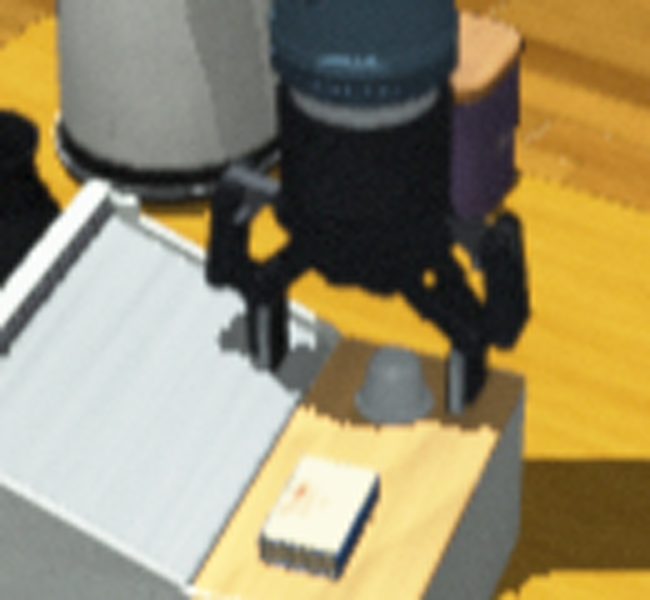

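The front fingertip is over the flap at crop (265,365). The rear one stands just behind the capsule at (460,405), about 7 mm above the ledge. The matchbox is clear.

```bash
python3 -m inch '[0,0,0.1,-0.2,0,0,0,0,-0.15,0,0,0,0,0,0]'; python3 -m inch '[0,0,0,-0.1,0,0,0,0,0,0]'
```

```text
clock: 2.7
tool_pos: [511.9, 17.4, 118.5]
eef_rot: [[-0.248, 0.969, 0.002], [0.969, 0.248, -0.0], [-0.0, 0.002, -1.0]]
wrist_force: [0.2, 0.3, -0.1]
gripper_width: 85.4
grip_force: 0.2
clock: 2.87
tool_pos: [511.5, 17.4, 117.1]
eef_rot: [[-0.248, 0.969, 0.001], [0.969, 0.248, -0.0], [-0.0, 0.001, -1.0]]
wrist_force: [0.8, 0.2, 0.2]
gripper_width: 85.6
grip_force: 0.2
```

```bash
python3 -m inch '[0,0,0,-0.15,0,0,0,0,0,0,0,0,0,0,0]'; python3 -m inch '[0,0,0,-0.1,0,0,0,0,0,0,0,0,0,0,0]'
python3 - <<'E'
from h import *
C=crop('scene','s3.png',170,150,130,100,6)
m=(abs(C[...,1]+20)<20)&(C[...,0]>15)&(C[...,0]<105)
q=C[m];p=np.polyfit(q[:,0],q[:,2],1);print('flap deg',np.degrees(np.arctan(p[0]))-23)
E
```

```text
clock: 3.12
tool_pos: [511.2, 17.3, 115.2]
eef_rot: [[-0.248, 0.969, -0.0], [0.969, 0.248, -0.0], [-0.0, -0.0, -1.0]]
wrist_force: [-0.2, -0.4, 0.4]
gripper_width: 85.0
grip_force: 0.2
clock: 3.37
tool_pos: [511.2, 17.4, 114.2]
eef_rot: [[-0.248, 0.969, -0.0], [0.969, 0.248, -0.0], [0.0, -0.0, -1.0]]
wrist_force: [0.8, -0.4, 1.0]
gripper_width: 85.1
grip_force: 0.2
flap deg 2.547183045042253
```

View pics/s3.png

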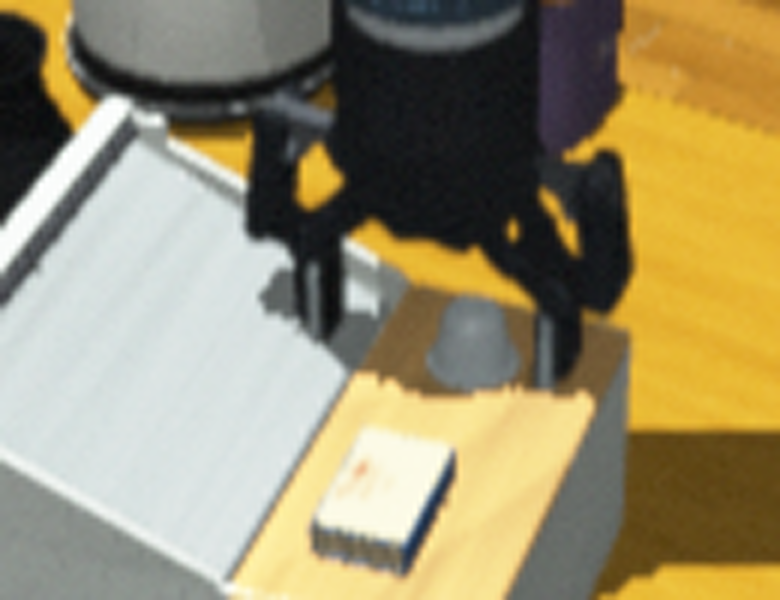

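The flap is opening slightly under the left fingertip at crop (315,330). The capsule at (472,345) is untouched, and the ledge shows no contact force yet.

```bash
python3 -m inch '[0,0,0,-0.1,0,0,0,0,0,0,0,0,0,0,0]'; python3 -m inch '[0,0,0,-0.1,0,0,0,0,0,0,0,0,0,0,0]'
```

```text
clock: 3.67
tool_pos: [511.3, 17.4, 113.9]
eef_rot: [[-0.248, 0.969, -0.0], [0.969, 0.248, -0.001], [-0.001, -0.0, -1.0]]
wrist_force: [-1.7, -1.0, 8.0]
gripper_width: 85.5
grip_force: 3.9
clock: 3.92
tool_pos: [511.3, 17.4, 113.7]
eef_rot: [[-0.248, 0.969, -0.0], [0.969, 0.248, -0.001], [-0.001, -0.0, -1.0]]
wrist_force: [-4.5, -1.0, 19.4]
gripper_width: 85.4
grip_force: 9.4
```

Ledge contact is at TCP z = 114.0. I'll lift slightly so the tip meets the capsule's flange, then push along the caddy's x.

```bash
python3 -m inch '[0,0,0,0.25,0,0,0,0,0,0,0,0.39,0.1,0,0,0,0.39,0.1,0,0,0,0.39,0.1,0,0,0,0.39,0.1,0,0,0,0.39,0.1,0,0,0,0.39,0.1,0,0,0,0.39,0.1,0,0,0,0,0,0,0]'
python3 - <<'E'
from h import *
C=crop('scene','s4.png',170,150,130,100,6)
m=(abs(C[...,1]+20)<20)&(C[...,0]>25)&(C[...,0]<105)
q=C[m];p=np.polyfit(q[:,0],q[:,2],1);print('flap deg',np.degrees(np.arctan(p[0]))-23)
E
```

```text
clock: 4.75
tool_pos: [539.5, 24.8, 114.8]
eef_rot: [[-0.248, 0.969, 0.001], [0.969, 0.248, 0.0], [0.0, 0.001, -1.0]]
wrist_force: [-0.5, 0.3, 1.7]
gripper_width: 85.1
grip_force: 0.4
flap deg -91.51687545759962
```

View pics/s4.png

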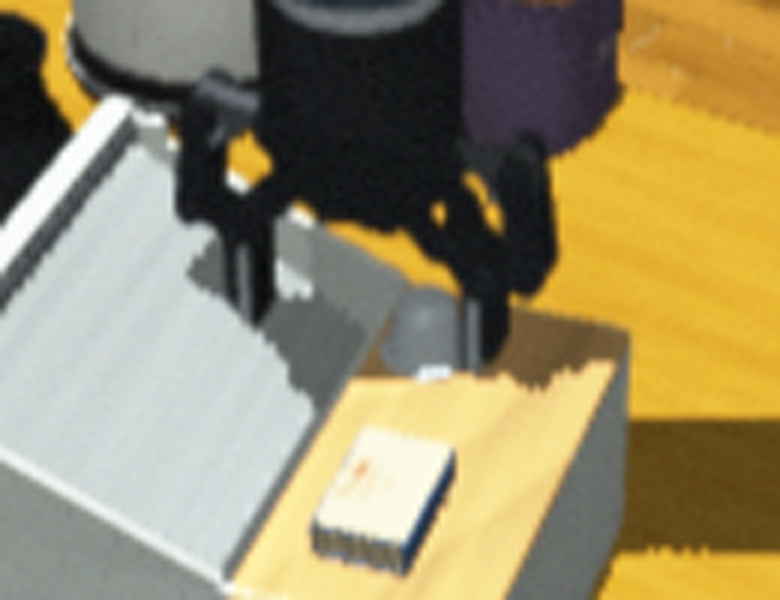

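The flap lip is now clearly below the sill. The capsule, at crop (425,335), has its front at the sill edge with the fingertip behind it at (470,330).

```bash
python3 -m inch '[0,0.39,0.1,0,0,0,0.39,0.1,0,0,0,0.39,0.1,0,0,0,0.39,0.1,0,0,0,0.39,0.1,0,0,0,0.39,0.1,0,0,0,0.3,0.08,0,0,0,0,0,0,0]'
python3 - <<'E'
from h import *
crop('scene','s5.png',170,150,130,100,6)
E
```

```text
clock: 5.47
tool_pos: [565.6, 31.4, 114.8]
eef_rot: [[-0.248, 0.969, 0.0], [0.969, 0.248, 0.0], [0.0, 0.0, -1.0]]
wrist_force: [-1.2, 0.1, 0.9]
gripper_width: 85.4
grip_force: 0.8
```

View pics/s5.png

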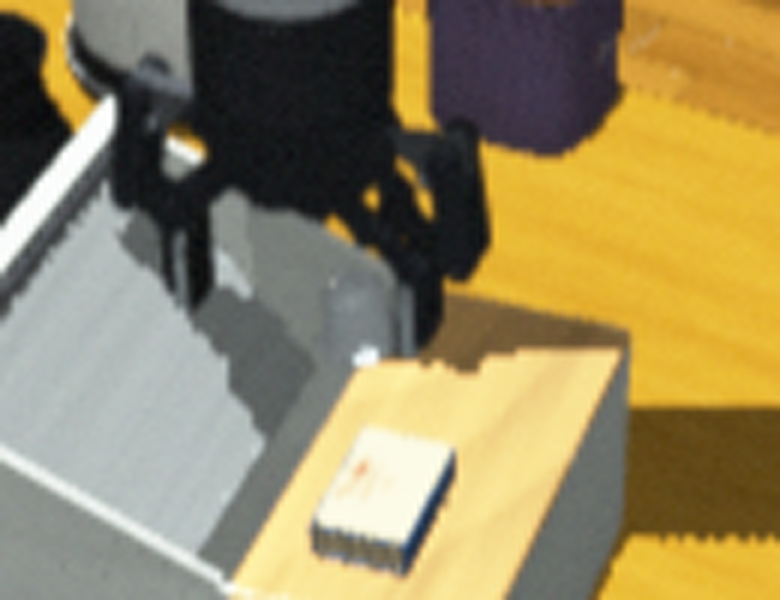

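The capsule at crop (360,310) is partly over the opening and still upright. The flap is well open, so a few more millimetres should do it.

```bash
python3 -m inch '[0,0.2,0.05,0,0,0,0.2,0.05,0,0,0,0.1,0.03,0,0,0,0,0,0,0,0,0,0,0,0]'
python3 - <<'E'
from h import *
crop('scene','s6.png',170,150,130,100,6)
E
```

```text
clock: 5.93
tool_pos: [569.8, 32.4, 114.7]
eef_rot: [[-0.248, 0.969, -0.0], [0.969, 0.248, -0.0], [-0.0, -0.0, -1.0]]
wrist_force: [-2.7, -0.5, 0.0]
gripper_width: 85.4
grip_force: 1.1
```

View pics/s6.png

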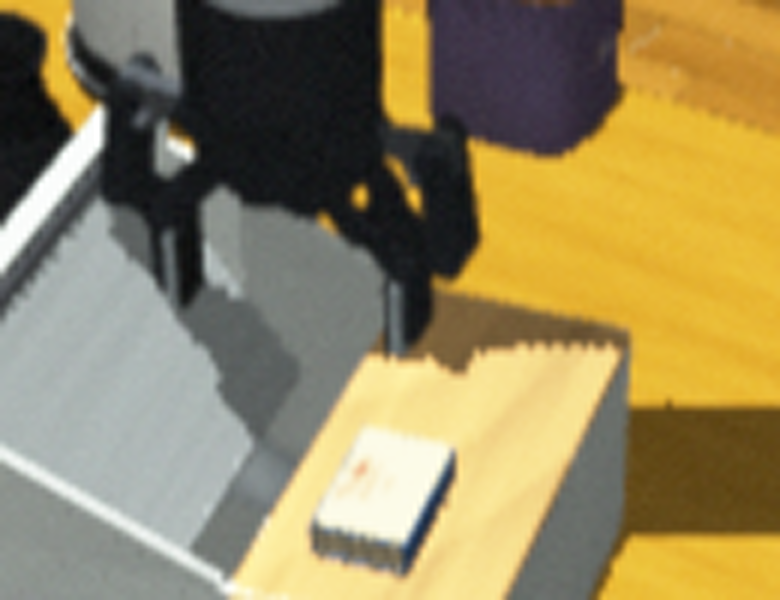

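The capsule has left the ledge. A grey blob at crop (265,475), between lip and sill, may be it inside the caddy. I'll check its height.

```bash
python3 -m inch '[0,0,0,0,0,0,0,0,0,0,0,0,0,0,0,0,0,0,0,0]'
python3 - <<'E'
from h import *
p,d=robot.capture('scene');C=caddy(world('scene',d))
for v in range(220,246,3): print(v,[tuple(C[v,u].round().astype(int)) for u in range(203,226,3)])
E
```

```text
clock: 6.32
tool_pos: [569.8, 32.4, 114.7]
eef_rot: [[-0.248, 0.969, -0.0], [0.969, 0.248, -0.0], [-0.0, -0.0, -1.0]]
wrist_force: [-2.3, -0.2, -0.3]
gripper_width: 85.1
grip_force: 1.1
220 [(np.int64(61), np.int64(-20), np.int64(79)), (np.int64(56), np.int64(-27), np.int64(75)), (np.int64(54), np.int64(-39), np.int64(66)), (np.int64(48), np.int64(-44), np.int64(63)), (np.int64(62), np.int64(-93), np.int64(20)), (np.int64(54), np.int64(-93), np.int64(22)), (np.int64(44), np.int64(-88), np.int64(29)), (np.int64(37), np.int64(-92), np.int64(28))]
223 [(np.int64(59), np.int64(-16), np.int64(73)), (np.int64(53), np.int64(-20), np.int64(72)), (np.int64(50), np.int64(-29), np.int64(66)), (np.int64(47), np.int64(-40), np.int64(58)), (np.int64(61), np.int64(-89), np.int64(13)), (np.int64(54), np.int64(-91), np.int64(14)), (np.int64(46), np.int64(-92), np.int64(16)), (np.int64(-4), np.int64(7), np.int64(111))]
226 [(np.int64(55), np.int64(-6), np.int64(74)), (np.int64(52), np.int64(-16), np.int64(67)), (np.int64(47), np.int64(-23), np.int64(62)), (np.int64(52), np.int64(-50), np.int64(38)), (
[... 1783 characters left out ...]
 (np.int64(49), np.int64(-22), np.int64(13)), (np.int64(-1), np.int64(68), np.int64(108)), (np.int64(-7), np.int64(66), np.int64(108)), (np.int64(-14), np.int64(66), np.int64(111)), (np.int64(-20), np.int64(64), np.int64(111)), (np.int64(-29), np.int64(69), np.int64(118))]
244 [(np.int64(8), np.int64(95), np.int64(121)), (np.int64(51), np.int64(-8), np.int64(15)), (np.int64(45), np.int64(-11), np.int64(14)), (np.int64(-6), np.int64(79), np.int64(111)), (np.int64(-11), np.int64(76), np.int64(110)), (np.int64(-17), np.int64(73), np.int64(109)), (np.int64(-23), np.int64(72), np.int64(110)), (np.int64(-30), np.int64(70), np.int64(111))]<stdin>:3: RuntimeWarning: invalid value encountered in cast
```

The capsule lies on the caddy floor (z ≈ 10–38). Drawing back, then up.

```bash
python3 -m inch '[0,0,0,0.2,0,0,-0.8,-0.2,0.1,0,0,-0.8,-0.2,0.1,0,0,-0.8,-0.2,0.1,0,0,-0.8,-0.2,0.1,0,0,-0.8,-0.2,0.1,0,0,-0.8,-0.2,0.3,0,0,-0.5,-0.15,0.7,0,0,0,0,1,0,0,0,0,1.5,0]'
python3 -m inch '[0,0,0,2,0,0,0,0,2.5,0,0,0,0,2.5,0,0,-1.5,0,2.5,0,0,-1.5,0,2,0,0,-1.5,0,1,0,0,0,0,0,0,0,0,0,0,0,0,0,0,0,0]'
python3 - <<'E'
from h import *
C=crop('scene','s7.png',150,150,150,110,5)
m=(abs(C[...,1]-20)<40)&(C[...,0]>15)&(C[...,0]<105)&(C[...,2]<165)
q=C[m];p=np.polyfit(q[:,0],q[:,2],1);print('flap deg',np.degrees(np.arctan(p[0]))-23)
E
```

```text
clock: 7.2
tool_pos: [516.2, 18.8, 157.2]
eef_rot: [[-0.248, 0.969, -0.001], [0.969, 0.248, -0.0], [0.0, -0.001, -1.0]]
wrist_force: [0.4, -1.0, 0.3]
gripper_width: 85.5
grip_force: 0.0
clock: 7.95
tool_pos: [472.4, 18.8, 281.8]
eef_rot: [[-0.248, 0.969, 0.001], [0.969, 0.248, -0.0], [-0.0, 0.001, -1.0]]
wrist_force: [0.1, -0.6, 0.1]
gripper_width: 85.3
grip_force: 0.0
flap deg 0.48686840717062907
```

View pics/s7.png

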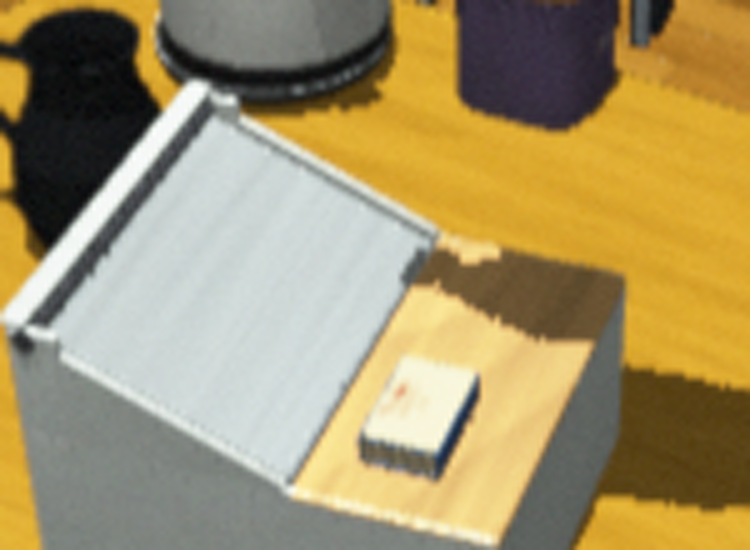

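The flap is shut along the sill (crop (290,480) to (435,240)) and the capsule is off the ledge. The matchbox at (420,415) hasn't moved, and the gripper is clear.

```bash
python3 -c "
from workcell import robot
print(robot.hand_in())"
```

```text
the job is handed in; nothing more can be done
None
```

The capsule is inside the caddy with the flap shut behind it and the matchbox still in place; I handed the job in at about 8 s on the robot's clock, and no verdict was returned.

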